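Load, shut, lock and start the shaking incubator

TASK

The compact shaking incubator stands shut and locked: push its orange quarter-turn stud in and turn it ninety degrees anticlockwise to free the lid, flip the spring lid fully open, and set every blue-lidded culture dish flat on the platform inside, lid up and side by side; leave the white-lidded control dishes and everything else on the bench as they are. Then flip the lid shut, lock it again by pushing the stud in and turning it clockwise until it clicks home, and last of all press the green start button fully down.

Things in the scene. Friction and masses are not known exactly. Their poses are not given: they have to be found in the camera images.
- incubator: compact shaking incubator, fixed: white box 172 (x) by 220 (y) by 93 mm high, grey console 65 wide, 85 high on its -y side. Origin at bench level under the chamber's middle; x from front (handle, robot side) to hinged back, y left, z up; may be yawed. Chamber inside: x -60..60, y -100..100 mm, floor (black rubber platform) 55 mm over the bench, walls to 93 mm. Front ledge x -100..-60 carries the stud's receptacle.
- platform (a point): centre of the chamber's floor, on the rubber platform's surface, 55 mm above the bench; axes as incubator. The flat platform is 120 mm in x by 200 mm in y.
- lid (a joint): lid angle, rad: 0 shut (flat), 1.85 fully open (leaning back past upright). Over-centre coil spring (at the back of the +y side, standing 16 mm out): below about 1.13 rad it is driven shut, above that driven open, and it is held against the stop at either end; at the handle bar about 3.5 N starts it open and 2.5 N starts it shut. Damped: it needs about half a second to swing over.
- lid_hinge (a point): point on the lid's hinge axis, 100 mm above the bench at the back of the incubator; the axis runs along the incubator's y, and the lid's front rises and goes back (+x) as it opens.
- lid_bar (a point): middle of the lid's handle, a steel round bar 10 mm thick, 96 mm clear length, parallel to the hinge at 217 mm from it, 33 mm of free gap between it and the lid's front edge, free below. Lid plate: 8 mm thick, 220 mm wide. At 0 the bar is level with the hinge (100 mm up) on the incubator's -x side; it can be pinched from above and turns in the fingers. Lid open: the bar is its uppermost part.
- stud_in (a joint): how far the quarter-turn stud is pushed in towards the lid, m: 0 out, 0.0065 fully in. Spring-loaded: about 2 N to start, 8 N fully in. It must be at least 0.0045 in before it can turn, either way. Locked and let go, it rises into its notch and stays at about 0.002 (so at the start).
- stud_turn (a joint): turn of the stud, rad: 0 unlocked (wing along the incubator's x), 1.57 locked (wing along its y; so at the start), clockwise seen from above. At 0 it pops out into a slot and at 1.57 into a notch, and is blocked in both (0.12 rad of play) until pushed in again; between them it stays where it is left. Locked, its pin holds the lid down.
- stud_wing (a point): middle of the top of the stud's orange wing, a bar 34 mm long, 10 mm thick, 22 mm high standing on the lid, 157 mm ahead of the hinge and 70 mm to the +y side of mid-width. Lid shut and stud out: this point is 136 mm above the bench, 34 mm above the lid's top; under the wing a black flange 24 mm across, 10 to 14 mm above the lid's top.
- start (a joint): travel of the green start button, m: 0 up, 0.006 fully down (spring, 5 N fully down); comes back up by itself.
- start_top (a point): centre of the top of the green round start button, 22 mm in diameter in a black collar, on the console near the front; it is pressed straight down; 103 mm above the bench.
- dish1: closed culture dish with a BLUE lid: a flat disc 40 mm in diameter and 13 mm high, about 25 g. Origin: centre of its underside, z up through the lid. It lies lid up on the bench at the start; gripped across the diameter. Two to four of the four blue dishes are present (absent: None); all present ones go in.
- dish2: closed culture dish with a BLUE lid: a flat disc 40 mm in diameter and 13 mm high, about 25 g. Origin: centre of its underside, z up through the lid. It lies lid up on the bench at the start; gripped across the diameter. Two to four of the four blue dishes are present (absent: None); all present ones go in.
- dish3: closed culture dish with a BLUE lid: a flat disc 40 mm in diameter and 13 mm high, about 25 g. Origin: centre of its underside, z up through the lid. It lies lid up on the bench at the start; gripped across the diameter. Two to four of the four blue dishes are present (absent: None); all present ones go in.
- dish4: closed culture dish with a BLUE lid: a flat disc 40 mm in diameter and 13 mm high, about 25 g. Origin: centre of its underside, z up through the lid. It lies lid up on the bench at the start; gripped across the diameter. Two to four of the four blue dishes are present (absent: None); all present ones go in.
- control1: closed culture dish with a WHITE lid (an uninoculated control), same size as the blue ones: 40 mm disc, 13 mm high. Origin: centre of its underside. It stays where it is on the bench.
- control2: closed culture dish with a WHITE lid (an uninoculated control), same size as the blue ones: 40 mm disc, 13 mm high. Origin: centre of its underside. It stays where it is on the bench.
- flask: conical flask with a blue cap, 82 mm across, 130 mm high, origin under its centre; a bystander, leave alone.
- wash_bottle: white plastic bottle with red cap, 60 mm across, 160 mm high, origin under its centre; a bystander.
- beaker: clear plastic beaker, 68 mm across, 85 mm high, origin under its centre; a bystander.
- reagent: amber jar with black cap, 52 mm across, 105 mm high, origin under its centre; a bystander.
Not all that is in view belongs to the job. Leave any brown or yellow look-alike of the dish2 alone.

How it is judged (in metres and radians):
On the way, in this order (a step that is already met when the one before it is completed fails the run):
1. the lid is flipped open to its stop (value of joint lid above 1.75 rad), for 0.2 s.
2. all blue-lidded dishes stand flat on the platform, released (x of dish1 in the frame of platform between -0.06 and 0.06 m and y of dish1 in the frame of platform between -0.1 and 0.1 m and z of dish1 in the frame of platform between -0.004 and 0.005 m and angle between each of dish1, dish2, dish3, dish4's own z axis and vertical below 0.12 rad and x of dish2 in the frame of platform between -0.06 and 0.06 m and y of dish2 in the frame of platform between -0.1 and 0.1 m and z of dish2 in the frame of platform between -0.004 and 0.005 m and x of dish3 in the frame of platform between -0.06 and 0.06 m and y of dish3 in the frame of platform between -0.1 and 0.1 m and z of dish3 in the frame of platform between -0.004 and 0.005 m and x of dish4 in the frame of platform between -0.06 and 0.06 m and y of dish4 in the frame of platform between -0.1 and 0.1 m and z of dish4 in the frame of platform between -0.004 and 0.005 m and contact force between each of dish1, dish2, dish3, dish4 and the fingers below 0.1 N), for 0.3 s.
3. the lid is flipped shut (value of joint lid below 0.04 rad), for 0.2 s.
4. the stud has been pushed in and turned home, lid shut (value of joint lid below 0.04 rad and value of joint stud_turn above 1.4 rad and value of joint stud_in below 0.004 m), for 0.2 s.
5. the start button is pressed down, lid locked (all of step 4 and value of joint start above 0.0045 m), for 0.05 s.
At the end, for the whole second after the job is handed in: Every blue dish present lies lid up and at rest on the platform (underside within 5 mm of it, tilt under 0.12 rad); lid under 0.04 rad; stud turned over 1.4 rad and risen to less than 4 mm in; start button, pressed after locking, up again (all of step 4 and value of joint start below 0.002 m and x of dish1 in the frame of platform between -0.06 and 0.06 m and y of dish1 in the frame of platform between -0.1 and 0.1 m and z of dish1 in the frame of platform between -0.004 and 0.005 m and angle between each of dish1, dish2, dish3, dish4's own z axis and vertical below 0.12 rad and x of dish2 in the frame of platform between -0.06 and 0.06 m and y of dish2 in the frame of platform between -0.1 and 0.1 m and z of dish2 in the frame of platform between -0.004 and 0.005 m and x of dish3 in the frame of platform between -0.06 and 0.06 m and y of dish3 in the frame of platform between -0.1 and 0.1 m and z of dish3 in the frame of platform between -0.004 and 0.005 m and x of dish4 in the frame of platform between -0.06 and 0.06 m and y of dish4 in the frame of platform between -0.1 and 0.1 m and z of dish4 in the frame of platform between -0.004 and 0.005 m and linear speed of each of dish1, dish2, dish3, dish4 below 0.02 m/s); the robot touches nothing.
It fails at once if a white-lidded control dish is moved more than 3 cm or tipped (distance of any of control1, control2 from where it was at the start of the episode above 0.03 m or angle between any of control1, control2's own z axis and vertical above 0.5 rad).
It fails at once if a bystander on the bench is moved more than 3 cm or knocked over (distance of any of flask, wash_bottle, beaker, reagent from where it was at the start of the episode above 0.03 m or angle between any of flask, wash_bottle, beaker, reagent's own z axis and vertical above 0.3 rad).
Of dish1, dish2, dish3, dish4 only 2 to 4 are there at a start; the rules pass over those that are not, and their reading is None.
At some moment in a run one of dish1, dish2, dish3, dish4 may be knocked a few centimetres aside while the robot is not near it.
Once in a run the grip may slacken for a moment while it holds something.
It also fails if it takes over 210 s, if anything falls off the work surface, if the arm or the gripper's body presses on something with over 40 N, if the wrist force passes 120 N, or if a joint passes its speed limit or range.

ROBOT

A 7-joint arm with a two-finger parallel gripper is mounted at the origin on the work surface. World frame = base frame: x ahead of the robot, y to its left, z up, the work surface at z = 0. Lengths are in mm, angles in rad, forces in N, time in s.
With the tool pointing down it reaches from about 400 to 900 mm from the base axis. Payload 5.6 kg.
Tool frame: the origin (TCP) lies midway between the tips of the shut fingers; the grasp point (between the pads) lies 19 mm behind it; x points along the fingers, y is the direction in which the jaws open and shut, and the axes are right-handed (so a half turn about x gives the same grasp; the last joint's range is limited). The gripper opens to 92 mm and grips with 3 to 60 N. Pads are 20 mm wide; open, the fingers measure 128 mm over their backs; the gripper's body (75 mm by 189 mm) begins 69 mm behind the grasp point.
Start: joints at [1.088, 0.468, -0.012, 1.603, 0.006, 1.071, -0.056], TCP at [276.704, -588.17, 214.592] pointing down, gripper open.
Joint ranges: [-2.53, 2.53], [-0.31, 2.02], [-1.57, 1.55], [0.28, 2.44], [-1.29, 4.43], [0.15, 1.84], [-2.92, 2.92]. Speed limits (rad/s): [2.57, 2.57, 3.14, 3.14, 3.14, 3.14, 3.14].

INTERFACE

Orientations are given as a rotation vector (axis times angle).
In Python, from cell import robot, grip, kin, viewer gives the robot as it stands. Calls block until the motion is done:
- robot.movep(position, orientation): joint-space move of the TCP to a pose.
- robot.servo_line(position, feed=150, rotation=None): straight line of the TCP; rotation=None keeps the orientation; feed is the mean speed in mm/s.
- robot.goto_joints(angles): joint-space move.
- grip(opening, newtons=None): opening from 0.0 (shut) to 1.0 (fully open); newtons is the grip in N (None keeps the last); returns when the fingers have stopped.
- robot.hold(seconds).
- kin.ik(position, orientation): joint angles nearest the present ones, or None.
- robot.observe(): the state.
- viewer.read_camera(name): name is "scene" or "top" or "wrist"; returns the picture (384x512x3 uint8, red, green, blue); there is no depth.
- viewer.camera_info(name): a dict with "camera_matrix" (3x3 intrinsics, pixels), "R" (3x3) and "t" (3): a world point X has camera coordinates R X + t. Camera axes: x right, y down, z forward; pixel columns grow to the right and rows downward; lengths in mm; the calibration is good to about 2 mm. The wrist camera is an equidistant fisheye: a pixel r from the principal point sees the ray r / f radians off the axis. A picture is of the moment at which its call begins: read the wrist's pose just before it. camera_info takes no time and is no camera call; for the wrist camera it gives the pose at the moment of the call.
A pose or a line that the arm cannot do raises robot.IKError and nothing moves.
- robot.job_done(): hands the job in, once; it reports no verdict.
Trained networks look in the newest picture that a camera, given by its name, has taken for a name from the list of things; names that differ only in an ending like _2 or _b are one class to them, and where a whole thing is asked for, a point or a joint stands for the part that bears it (a point fixed in the world has none). Each returns a list of dicts, best first, with "confidence" (0 to 1); they miss things now and then, are a little off and sometimes report something else, mostly with a low value. They report only what shows in the picture. A call takes as long as a camera call. They do not tell look-alikes from the thing itself.
- viewer.silhouettes(name, camera): "mask" (384x512 bool, what is visible of it).
- viewer.pinpoint(name, camera): "at" ([x, y, z] in mm, in the coordinates of the camera as it stood for that picture, good to about 4 mm: a listed point, or the origin of a listed thing).
The state is a dict: "t": time; "joints": joint angles; "joint_velocities": joint speeds; "joint_torque": joint torques, N m; "tcp_pos": TCP position; "tcp_rot": TCP orientation; "contact_force": force on the tool from outside, world axes, zero at the start; "wrist_torque": the same for the moment, N m; "grip_width": opening from 0.0 (shut) to 1.0 (fully open).
Only numpy, scipy, OpenCV 4.12 (cv2) and the standard library are available. Lean on these libraries where they do the work, as an engineer would, in place of code of your own. Each camera call takes 0.05 s, during which the arm holds its last target.

## Working session

There is one attempt and no reset: what is moved stays moved. The work goes in short steps, each a Python script; the robot and the scene stay as the last script left them, time stands still between calls to the robot, and variables do not carry over. Pictures are saved under pics/ and viewed, and the job is handed in when it is done.

```bash
ls; mkdir -p pics; python3 - <<'E'
from cell import robot, grip, kin, viewer
import cv2, numpy as np
for n in ["scene","top","wrist"]:
    im=viewer.read_camera(n); cv2.imwrite(f"pics/a_{n}.png",im[:,:,::-1])
    i=viewer.camera_info(n); print(n,np.round(i["camera_matrix"],1).tolist(),np.round(i["R"],3).tolist(),np.round(i["t"],1).tolist())
s=robot.observe(); print({k:np.round(v,3) for k,v in s.items()})
E
```

```text
pics
scene [[400.4, 0.0, 259.1], [0.0, 400.4, 188.1], [0.0, 0.0, 1.0]] [[0.873, 0.488, 0.012], [0.303, -0.521, -0.798], [-0.383, 0.7, -0.603]] [-443.8, -79.2, 1618.3]
top [[399.5, 0.0, 260.6], [0.0, 399.5, 192.2], [0.0, 0.0, 1.0]] [[-0.016, -1.0, 0.013], [-0.986, 0.014, -0.168], [0.168, -0.016, -0.986]] [-2.1, 519.4, 1127.9]
wrist [[297.3, 0.0, 255.4], [0.0, 297.3, 194.0], [0.0, 0.0, 1.0]] [[0.427, -0.904, -0.002], [-0.873, -0.413, 0.261], [-0.236, -0.11, -0.965]] [-648.9, -29.5, 390.2]
{'t': np.float64(0.15), 'joints': array([ 1.088,  0.468, -0.012,  1.603,  0.006,  1.071, -0.056]), 'joint_velocities': array([-0.001, -0.003,  0.001, -0.002, -0.   , -0.002,  0.   ]), 'joint_torque': array([ 1.0000e-03, -5.2095e+01, -1.2000e-02, -2.4398e+01, -5.7000e-02,
        1.5000e-02,  0.0000e+00]), 'tcp_pos': array([ 276.486, -587.774,  213.848]), 'tcp_rot': array([ 1.978,  0.443, -1.979]), 'contact_force': array([0.117, 0.274, 0.331]), 'wrist_torque': array([-0.039,  0.01 ,  0.01 ]), 'grip_width': np.float64(0.999)}
```

View pics/a_scene.png

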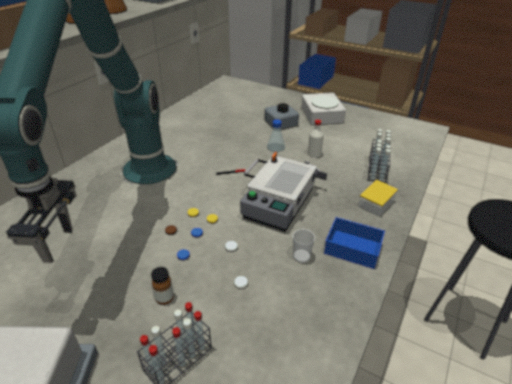

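View pics/a_top.png

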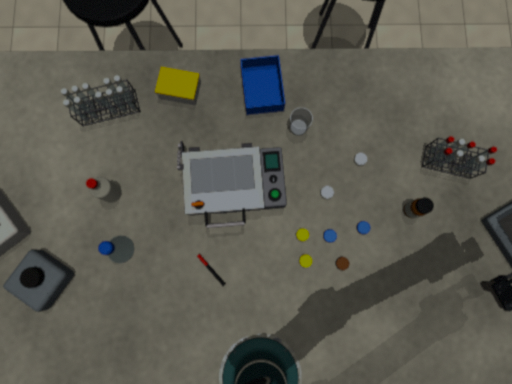

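```bash
cat > h.py <<'E'
from cell import robot, grip, kin, viewer
import cv2, numpy as np
from scipy.spatial.transform import Rotation as Rn
def w(cam,p,info=None):
    i=info or viewer.camera_info(cam); return np.array(i["R"]).T@(np.array(p)-np.array(i["t"]))
def find(name,cam,n=4,minc=0.2):
    return [(round(d["confidence"],2),np.round(w(cam,d["at"]),1).tolist()) for d in viewer.pinpoint(name,cam)[:n*2] if d["confidence"]>=minc][:n*2]
def pix(cam,X):
    i=viewer.camera_info(cam); c=np.array(i["R"])@np.array(X)+np.array(i["t"]); K=np.array(i["camera_matrix"]); u=K@c; return u[:2]/u[2]
def ray_z(cam,uv,z):
    "pixel -> world at height z (pinhole)"
    i=viewer.camera_info(cam); R=np.array(i["R"]); C=-R.T@np.array(i["t"]); d=R.T@np.linalg.inv(np.array(i["camera_matrix"]))@np.array([uv[0],uv[1],1.]); return C+d*(z-C[2])/d[2]
def down(yaw):
    "tool x down, jaw axis (tool y) at world angle yaw"
    y=np.array([np.cos(yaw),np.sin(yaw),0]); x=np.array([0,0,-1.]); z=np.cross(x,y)
    return Rn.from_matrix(np.c_[x,y,z]).as_rotvec()
def snap(cam,name,box=None,scale=1):
    im=viewer.read_camera(cam)[:,:,::-1]
    if box: x0,y0,x1,y1=box; im=im[y0:y1,x0:x1]
    if scale!=1: im=cv2.resize(im,None,fx=scale,fy=scale,interpolation=cv2.INTER_CUBIC)
    cv2.imwrite(f"pics/{name}.png",im)
def st(): 
    s=robot.observe(); print("t",round(s["t"],1),"tcp",np.round(s["tcp_pos"],1),"F",np.round(s["contact_force"],1),"g",round(float(s["grip_width"]),3)); return s
E
python3 - <<'E'
from h import *
viewer.read_camera("scene");viewer.read_camera("top")
for n in ["dish1","control1","incubator","platform","lid_hinge","lid_bar","stud_wing","start_top","flask","wash_bottle","beaker","reagent"]:
    for c in ["scene","top"]: print(n,c,find(n,c))
st()
E
```

```text
dish1 scene [(0.69, [417.7, -315.2, 2.0]), (0.58, [394.2, -130.9, -0.2]), (0.53, [394.1, -215.2, -0.5]), (0.47, [319.3, -138.3, 3.4]), (0.46, [312.3, -246.0, 1.9])]
dish1 top [(0.63, [414.5, -316.0, 3.1]), (0.56, [397.1, -131.7, 0.9]), (0.53, [310.0, -244.3, 1.0]), (0.47, [392.4, -214.0, -0.9])]
control1 scene [(0.62, [522.0, -209.1, -0.4])]
control1 top [(0.53, [625.5, -318.8, 0.8]), (0.5, [520.3, -211.8, 4.7])]
incubator scene [(0.84, [560.5, 102.4, -2.4])]
incubator top [(0.69, [564.1, 97.4, 2.5])]
platform scene [(0.71, [561.2, 99.7, -0.4]), (0.65, [567.8, 100.3, 53.6]), (0.51, [506.1, -44.3, 107.5])]
platform top []
lid_hinge scene [(0.95, [636.7, 105.6, 99.6])]
lid_hinge top [(0.71, [638.5, 101.8, 98.3])]
lid_bar scene [(0.63, [423.1, 93.3, 101.7]), (0.27, [467.1, -467.7, -2.0]), (0.21, [734.0, -129.4, -2.8])]
lid_bar top [(0.57, [425.6, 89.5, 105.6])]
stud_wing scene [(0.61, [415.2, -315.0, -0.8]), (0.59, [476.5, 164.2, 135.5])]
stud_wing top [(0.44, [475.7, 166.3, 139.7])]
start_top scene [(0.42, [508.0, -46.1, 108.2]), (0.39, [536.7, 440.3, 0.2])]
start_top top [(0.54, [498.5, -46.6, 107.6])]
flask scene [(0.8, [361.7, 411.3, 0.4])]
flask top [(0.97, [360.0, 408.7, 5.5])]
wash_bottle scene []
wash_bottle top [(0.9, [528.5, 441.8, 0.3]), (0.65, [560.9, 96.5, -1.7])]
beaker scene [(0.84, [735.2, -128.0, -2.6])]
beaker top [(0.81, [732.6, -126.9, -3.4])]
reagent scene [(0.88, [466.9, -468.1, -1.6])]
reagent top [(0.88, [469.5, -469.0, -3.6])]
t 1.4 tcp [ 276.7 -588.2  214.6] F [-0.6  0.2 -0. ] g 1.002
```

Candidates: blue discs at top (330,236) and (363,228); yellow (303,235), (305,261) and brown (342,263) are look-alikes; white (327,192), (361,159) are controls. I'll confirm with crops and search for more blue.

```bash
python3 - <<'E'
from h import *
snap("top","b_dishes",(280,140,440,290),5) if False else None
im=viewer.read_camera("top")[:,:,::-1]
a=cv2.resize(im[140:290,280:440],(800,600)[::1] if False else (640,600),interpolation=cv2.INTER_CUBIC); cv2.imwrite("pics/b_dish.png",a)
a=cv2.resize(im[130:245,170:300],None,fx=5,fy=5,interpolation=cv2.INTER_CUBIC); cv2.imwrite("pics/b_inc.png",a)
for c in ["top","scene"]:
    im=viewer.read_camera(c); hsv=cv2.cvtColor(im,cv2.COLOR_RGB2HSV)
    m=cv2.inRange(hsv,(100,110,50),(125,255,255)); n,l,s,ce=cv2.connectedComponentsWithStats(m)
    for i in range(1,n):
        if s[i,4]>6: print(c,s[i],ce[i].round(1),ray_z(c,ce[i],13).round(1))
E
```

```text
top [ 241   56   44   53 1757] [262.   84.3] [870.2 -20.6  13. ]
top [254 112   6   2   7] [256.6 112.6] [776.6  -2.   13. ]
top [357 221  13  13 136] [363.1 227.2] [ 414.8 -313.8   13. ]
top [324 229  13  13 135] [329.7 235.4] [ 392.1 -213.3   13. ]
top [ 98 241  15  14 163] [105.3 247.6] [366.5 446.8  13. ]
scene [ 0  0 26  6 79] [8.7 1.4] [-3031.5  1463.9    13. ]
scene [299  55  36  33 918] [316.1  70.5] [ 172.9 1319.5   13. ]
scene [272 119  10   9  69] [276.6 122.8] [275.3 588.5  13. ]
scene [ 325  218   59   50 2005] [354.1 242.2] [858.5  -4.   13. ]
scene [191 228  11   9  75] [196.4 232. ] [ 395.5 -216.8   13. ]
scene [177 250  12   9  89] [182.9 254.1] [ 418.2 -317.2   13. ]
```

View pics/b_dish.png

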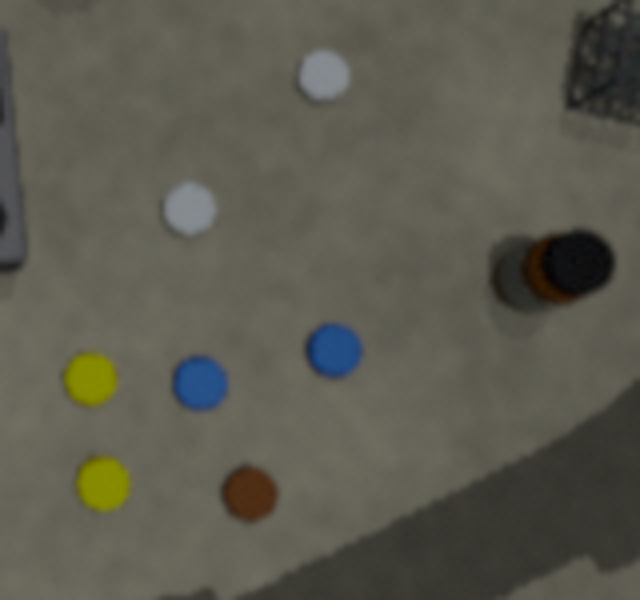

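View pics/b_inc.png

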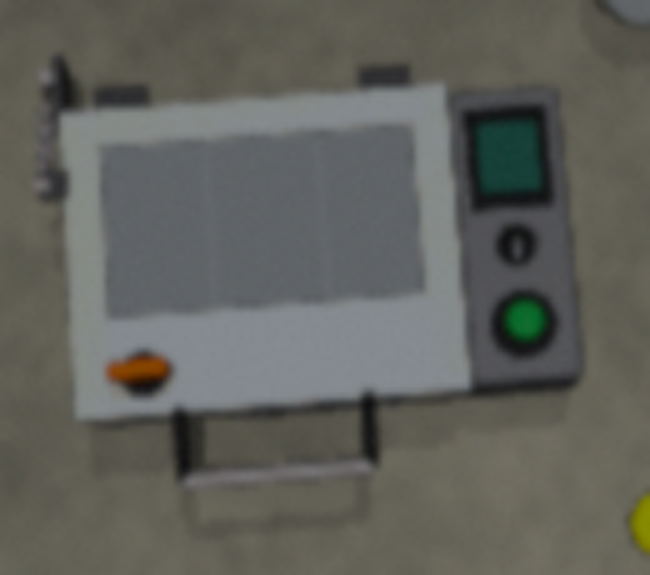

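View pics/a_wrist.png

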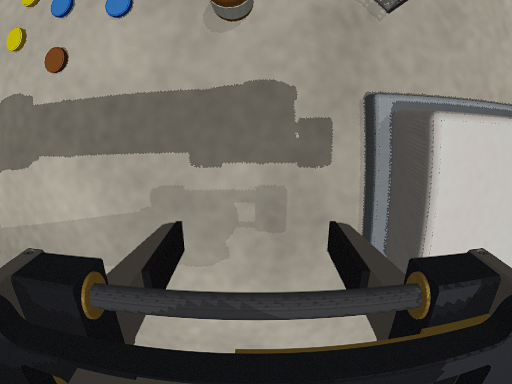

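```bash
python3 - <<'E'
from h import *
P=lambda u,v,z: ray_z("top",(170+u/5-.4,130+v/5-.4),z)
q=dict(bl=P(62,113,102),br=P(445,87,102),fl=P(77,418,102),fr=P(470,388,102),barl=P(186,480,105),barr=P(373,464,105),wing=P(138,370,136),start=P(526,322,103))
for k,v in q.items(): print(k,v.round(1))
a=lambda p,r: np.arctan2(*( -(p-r)[:1]*1, (p-r)[1:2]))
for p,r in [("bl","br"),("fl","fr"),("barl","barr")]: 
    d=q[p]-q[r]; print(np.arctan2(-d[0],d[1]),np.linalg.norm(d))
print((q['barl']+q['barr'])/2)
# predict
for yaw in (.05,.07):
  for O in ([562,99],):
    c,s=np.cos(yaw),np.sin(yaw); 
E
```

```text
bl [627.3 211.2 102. ]
br [639.8  -5.5 102. ]
fl [453.8 200.1 102. ]
fr [467.3 -16.7 102. ]
barl [418.5 139.6 105. ]
barr [425.7  37.3 105. ]
wing [475.1 161.9 136. ]
start [503.8 -48.5 103. ]
0.05779386802132478 217.07178835255917
0.06238797717622777 217.18623957749756
0.07068113629527008 102.5329037646565
[422.07706659  88.42369725 105.        ]
```

Two blue dishes, at about (415,-314) and (393,-214); the top crop clearly separates them from yellow, brown and white. Incubator yaw is about 0.063. Next I move over the stud for a close look.

```bash
cat >> h.py <<'E'
YAW=0.063
HINGE=np.array([638.8,103.5,100.])
def inc(hx,y,z):
    "point hx ahead(-x) of hinge, y left, z up world"
    c,s=np.cos(YAW),np.sin(YAW)
    return np.array([HINGE[0]-hx*c-y*s, HINGE[1]-hx*s+y*c, z])
E
python3 - <<'E'
from h import *
W=inc(157,70,136); print(W, inc(77,0,55), inc(217,0,100))
s=robot.observe()
for y in (YAW,YAW+np.pi,YAW+np.pi/2,YAW-np.pi/2):
    q=kin.ik(W+[0,0,-20],down(y)); print(y, None if q is None else np.round(q,2))
E
```

```text
[477.7043801  163.47667254 136.        ] [561.95275597  98.6522083   55.        ] [422.23049409  89.83804157 100.        ]
0.063 [ 0.35  0.56 -0.94  1.99  0.59  0.89 -0.85]
3.2045926535897933 [ 0.55  0.84 -1.32  1.98  0.93  1.12  2.02]
1.6337963267948965 [ 0.43  0.64 -1.07  1.99  0.7   0.95  0.63]
-1.5077963267948966 [ 0.11  0.44 -0.61  2.    0.35  0.8  -2.22]
```

```bash
python3 - <<'E'
from h import *
s=robot.observe(); p=np.array(s["tcp_pos"])
robot.servo_line(p+[0,0,90],feed=200)
robot.movep(inc(157,70,250),down(YAW)); st()
snap("wrist","c_w")
for n in ["stud_wing","lid_bar","start_top","lid_hinge"]: print(n,find(n,"wrist"))
E
```

```text
t 5.0 tcp [478.2 162.6 249.9] F [ 0.1 -0.8 -0.2] g 1.002
stud_wing [(0.63, [478.6, 164.9, 132.7])]
lid_bar [(0.68, [508.3, -46.4, 106.2]), (0.66, [419.9, 91.3, 99.7])]
start_top [(0.63, [509.3, -47.0, 108.7])]
lid_hinge [(0.61, [739.5, -133.0, -3.7]), (0.6, [632.6, 105.1, 96.8]), (0.23, [479.4, 163.9, 133.7])]
```

View pics/c_w.png

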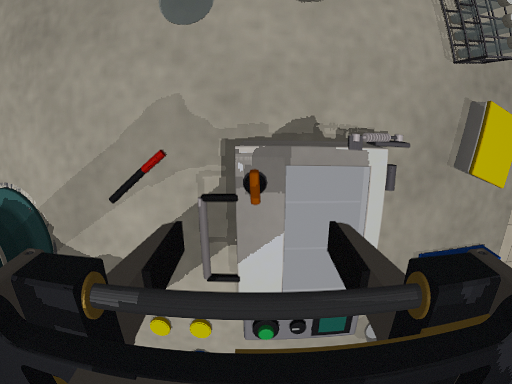

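```bash
cat >> h.py <<'E'
def fish_z(uv,z,i):
    K=np.array(i["camera_matrix"]); R=np.array(i["R"]); C=-R.T@np.array(i["t"])
    d=np.array([uv[0]-K[0,2],uv[1]-K[1,2]]); r=np.hypot(*d); th=r/K[0,0]
    v=R.T@np.r_[np.sin(th)*d/max(r,1e-9),np.cos(th)]; return C+v*(z-C[2])/v[2]
def hsvmask(im,lo,hi): return cv2.inRange(cv2.cvtColor(im,cv2.COLOR_RGB2HSV),lo,hi)
E
python3 - <<'E'
from h import *
i=viewer.camera_info("wrist"); im=viewer.read_camera("wrist")
C=-np.array(i["R"]).T@np.array(i["t"]); print("cam",C)
m=hsvmask(im,(5,150,60),(20,255,255)); n,l,s,ce=cv2.connectedComponentsWithStats(m)
for k in range(1,n):
    if s[k,4]>30:
        print(s[k],ce[k]); ys,xs=np.where(l==k)
        r=cv2.minAreaRect(np.c_[xs,ys].astype(np.float32)); b=cv2.boxPoints(r)
        print([fish_z(p,134,i).round(1).tolist() for p in b],fish_z(r[0],134,i))
cv2.imwrite("pics/c2.png",cv2.resize(im[150:240,210:310,::-1],None,fx=6,fy=6,interpolation=cv2.INTER_CUBIC))
E
```

```text
cam [473.79488188 237.16327379 419.3899813 ]
[250 170  10  35 319] [254.62382445 187.07836991]
[[472.1, 184.2, 134.0], [480.9, 184.7, 134.0], [483.2, 150.2, 134.0], [474.2, 149.6, 134.0]] [477.57455842 167.39387913 134.        ]
[ 83 273  10  14  36] [ 86.91666667 279.27777778]
[[262.9, 25.1, 134.0], [277.5, 47.7, 134.0], [283.1, 46.1, 134.0], [268.8, 23.4, 134.0]] [273.26208591  35.81215376 134.        ]
[419 273  11  19  47] [424.40425532 281.61702128]
[[688.3, 71.8, 134.0], [694.0, 73.8, 134.0], [716.4, 44.5, 134.0], [710.3, 42.5, 134.0]] [701.82219126  58.59006054 134.        ]
[ 81 286   5  11  32] [ 83.0625  291.90625]
[[260.9, 22.4, 134.0], [267.6, 23.7, 134.0], [263.7, 7.1, 134.0], [256.8, 5.6, 134.0]] [262.31590253  14.82009435 134.        ]
[419 293  12  26  79] [426.12658228 305.        ]
[[714.2, -0.7, 134.0], [708.8, 42.0, 134.0], [721.3, 38.4, 134.0], [727.5, -5.2, 134.0]] [717.58361146  19.3573026  134.        ]
[ 82 306  14  13  40] [ 87.225 313.2  ]
[[248.4, -17.5, 134.0], [255.3, -10.7, 134.0], [271.5, -28.8, 134.0], [264.8, -35.9, 134.0]] [260.07828991 -23.03808196 134.        ]
[474 314  16   8  38] [482.44736842 317.55263158]
[[831.2, -16.6, 134.0], [866.6, -14.9, 134.0], [878.4, -28.3, 134.0], [841.7, -29.6, 134.0]] [853.91698932 -22.1884565  134.        ]
[421 323  37  14 148] [438.45945946 329.42567568]
[[725.3, -23.8, 134.0], [792.9, -19.4, 134.0], [804.5, -35.9, 134.0], [734.4, -39.4, 134.0]] [762.56358661 -29.15079378 134.        ]
```

View pics/c2.png

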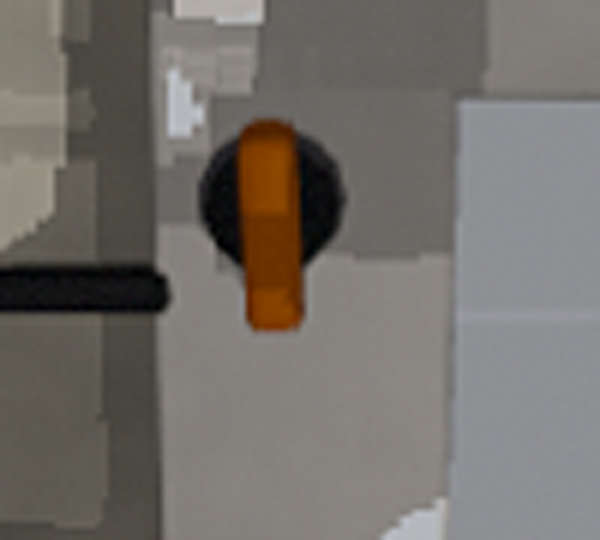

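```bash
python3 - <<'E'
from h import *
c=np.array([478.0,165.5])
grip(0.45,30)
robot.movep([*c,170],down(YAW))
robot.servo_line([*c,117.5],feed=60); st()
grip(0.0,30); st()
i=viewer.camera_info("wrist");im=viewer.read_camera("wrist");cv2.imwrite("pics/d1.png",im[:,:,::-1])
E
```

```text
t 7.5 tcp [478.2 165.7 117.7] F [-0.9 -0.5 -0.5] g 0.455
t 8.1 tcp [477.4 165.7 117.6] F [-3.9 -0.   3.6] g 0.104
```

View pics/d1.png

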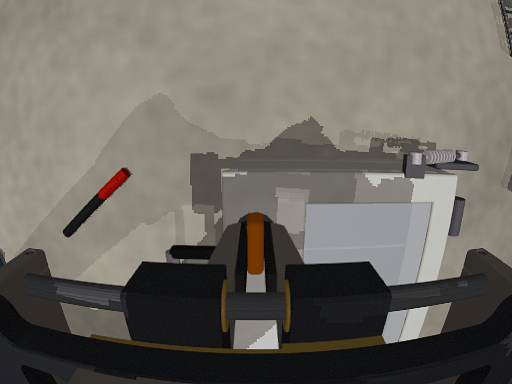

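The wing is between the pads (wrist picture, orange at (256,243), gripped at 9.6 mm). Now push in and turn.

```bash
python3 - <<'E'
from h import *
c=np.array([477.0,165.5])
for z in (115,113,111.5):
    robot.servo_line([*c,z],feed=20); st()
for k in range(1,7):
    robot.servo_line([*c,111.5],feed=30,rotation=down(YAW+k*np.pi/12)) 
    s=st(); print(np.round(s["wrist_torque"],2))
E
```

```text
t 8.5 tcp [477.4 165.6 115.2] F [-1.8 -1.3  6. ] g 0.11
t 8.7 tcp [477.4 165.7 113.4] F [-3.  -0.1  6.9] g 0.104
t 9.0 tcp [477.4 165.7 112.8] F [-5.3 -1.9 15.9] g 0.106
t 9.4 tcp [477.  165.7 112.7] F [-6.3 -1.8 17.3] g 0.103
[-0.57  1.44  0.07]
t 9.8 tcp [476.6 165.5 112.7] F [-6.7 -2.4 19.3] g 0.107
[-0.75  1.58 -0.03]
t 10.2 tcp [476.3 165.  111.5] F [-4.1 -1.6  6. ] g 0.108
[-0.36  0.92 -0.01]
t 10.6 tcp [476.1 164.7 111.2] F [-4.8 -2.   6.3] g 0.105
[-0.56  0.96  0.02]
t 11.0 tcp [476.  164.4 111. ] F [-5.7 -3.7  6.8] g 0.103
[-0.69  1.    0.  ]
t 11.4 tcp [476. 164. 111.] F [-5.4 -3.7  6.8] g 0.108
[-0.85  1.   -0.03]
```

```bash
python3 - <<'E'
from h import *
snap("wrist","d2")
s=robot.observe(); print(Rn.from_rotvec(s["tcp_rot"]).as_matrix()[:,1])
im=viewer.read_camera("scene"); cv2.imwrite("pics/d2s.png",cv2.resize(im[130:240,220:340,::-1],None,fx=5,fy=5,interpolation=cv2.INTER_CUBIC))
E
```

```text
[-0.06210472  0.99806565 -0.00282   ]
```

View pics/d2.png

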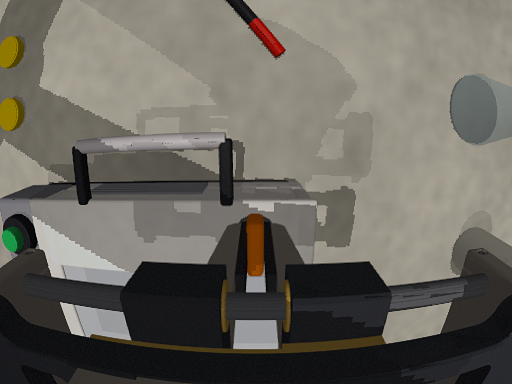

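View pics/d2s.png

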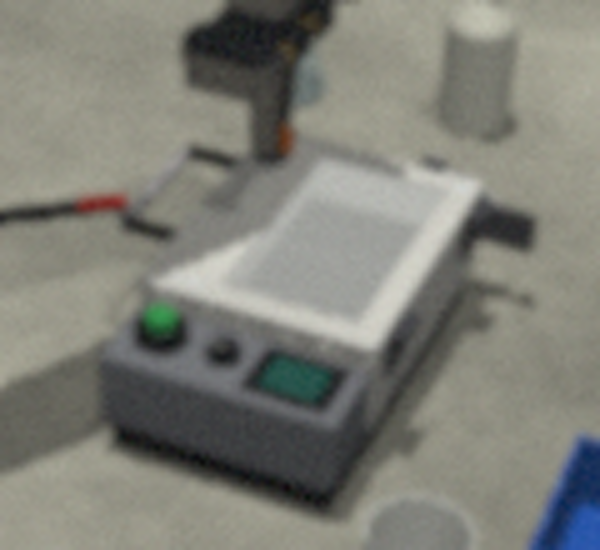

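```bash
python3 - <<'E'
from h import *
robot.servo_line([476.5,164.5,114],feed=20); st()
robot.servo_line([476.5,164.5,118],feed=20); st()
grip(0.45); st()
s=robot.observe();p=np.array(s["tcp_pos"])
robot.servo_line([*p[:2],190],feed=120)
i=viewer.camera_info("wrist"); im=viewer.read_camera("wrist"); cv2.imwrite("pics/e1.png",im[120:340,130:400,::-1].repeat(2,0).repeat(2,1))
print(find("stud_wing","wrist"),find("lid_bar","wrist"))
E
```

```text
t 11.8 tcp [475.9 163.9 113.7] F [-4.6 -0.9  4.8] g 0.106
t 12.1 tcp [475.9 163.9 117.2] F [-2.4 -1.5 -5.2] g 0.106
t 12.8 tcp [476.6 164.6 118.1] F [ 0.3 -0.5  0.6] g 0.449
[(0.81, [475.6, 163.7, 132.3])] [(0.85, [418.6, 90.5, 97.4])]
```

View pics/e1.png

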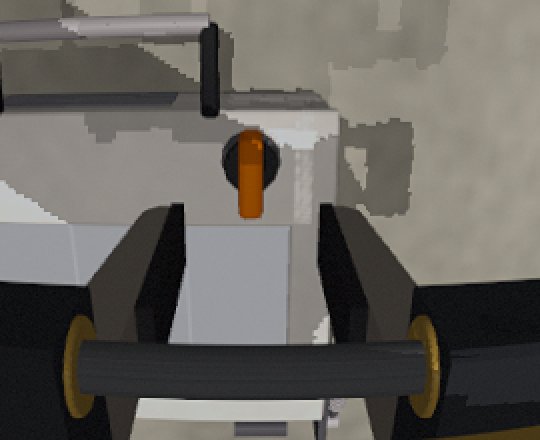

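Stud is unlocked (orange wing at (250,175) in the crop, now along x). Next the bar.

```bash
python3 - <<'E'
from h import *
grip(0.27,25)
b=inc(217,0,100); print(b)
robot.movep([b[0],b[1],190],down(YAW)); st()
snap("wrist","f1"); print(find("lid_bar","wrist"))
E
```

```text
[422.23049409  89.83804157 100.        ]
t 15.2 tcp [422.4  90.2 190.1] F [ 0.3 -0.4 -0.4] g 0.27
[]
```

View pics/f1.png

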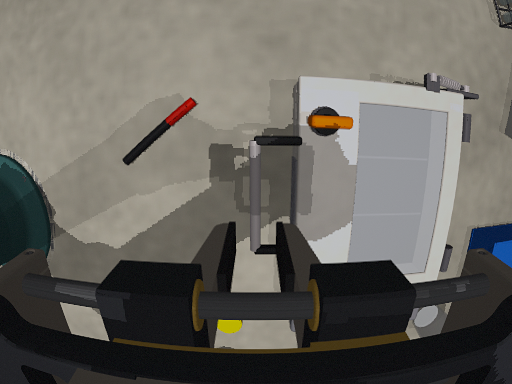

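```bash
python3 - <<'E'
from h import *
b=inc(217,0,100)
robot.servo_line([b[0],b[1],87],feed=60); st()
grip(0,25); s=st(); p=np.array(s["tcp_pos"])
snap("wrist","f2")
off=-12.5
for th in np.arange(0.1,0.31,0.1):
    q=inc(217*np.cos(th),0,100+217*np.sin(th)+off); robot.servo_line(q,feed=60); st()
snap("scene","f3",(200,100,380,240),4)
E
```

```text
t 17.1 tcp [422.5  89.8  87.2] F [ 0.   0.3 -0.4] g 0.268
t 17.5 tcp [422.   89.8  87.1] F [-1.5  0.   2.7] g 0.1
t 18.1 tcp [423.1  89.8 109.3] F [-0.5  0.7 -3.5] g 0.097
t 18.6 tcp [426.3  90.1 130.7] F [-2.3  0.8 -4.1] g 0.102
t 19.1 tcp [431.5  90.4 151.9] F [-4.7  0.8 -2.5] g 0.097
```

View pics/f3.png

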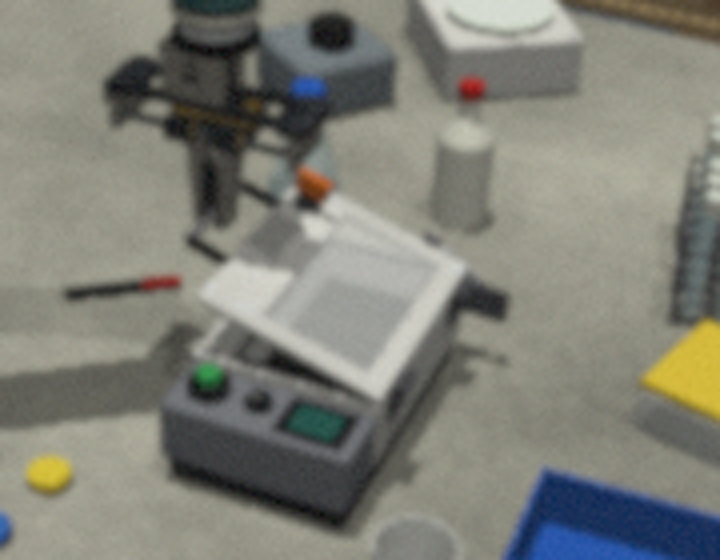

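```bash
python3 - <<'E'
from h import *
off=-12.5
for th in np.r_[np.arange(0.4,1.75,0.1),1.8]:
    q=inc(217*np.cos(th)+1,0,100+217*np.sin(th)+off); robot.servo_line(q,feed=90); s=st()
    if np.linalg.norm(s["contact_force"])>25: print("stop",th); break
snap("scene","g1",(200,60,380,240),3)
E
```

```text
t 19.5 tcp [438.8  90.9 172.4] F [-3.   0.3 -2.2] g 0.1
t 19.9 tcp [447.8  91.5 192. ] F [-4.5 -0.3 -1.1] g 0.105
t 20.3 tcp [458.9  92.2 210.7] F [-4.6 -0.3  1. ] g 0.095
t 20.7 tcp [471.5  93.  228.1] F [-8.8 -1.   4. ] g 0.098
t 21.1 tcp [485.9  94.  244.4] F [-10.4  -1.1   7.7] g 0.1
t 21.5 tcp [502.6  95.1 259.4] F [-10.8  -2.2  12. ] g 0.097
t 21.9 tcp [521.5  96.3 272.6] F [-8.5 -1.8 10.6] g 0.092
t 22.3 tcp [541.3  97.6 283.4] F [-5.4 -0.9  7.3] g 0.097
t 22.7 tcp [560.9  98.9 291.7] F [-3.5 -0.8  7.7] g 0.094
t 23.1 tcp [581.  100.2 297.9] F [-1.6 -0.9  6.4] g 0.098
t 23.5 tcp [601.5 101.5 302.1] F [-0.2 -0.2  5.6] g 0.098
t 23.9 tcp [622.6 102.8 304.2] F [0.6 1.3 4. ] g 0.096
t 24.2 tcp [643.9 104.2 304.3] F [1.1 1.5 2.7] g 0.097
t 24.6 tcp [665.5 105.6 302.3] F [1.4 3.4 0. ] g 0.097
t 25.0 tcp [687.1 106.7 298.5] F [ 2.   3.2 -0.1] g 0.099
```

View pics/g1.png

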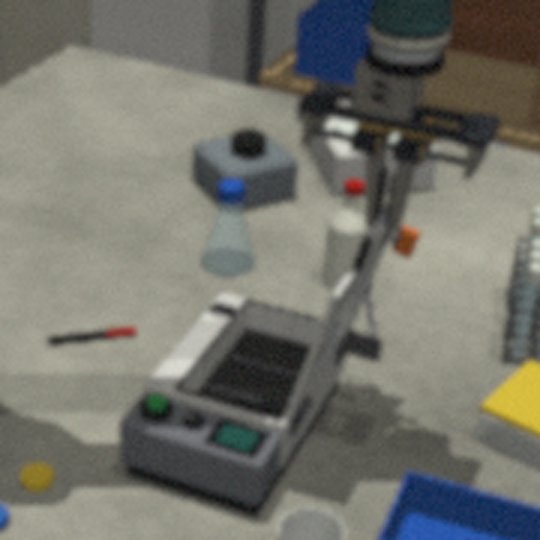

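```bash
python3 - <<'E'
from h import *
grip(0.25); s=st(); p=np.array(s["tcp_pos"])
robot.servo_line([p[0],p[1],350],feed=150); 
robot.servo_line([480,40,350],feed=300)
robot.movep([405,-265,220],down(0)); st()
viewer.read_camera("top");viewer.read_camera("scene")
snap("wrist","h1")
snap("scene","h2")
for c in ("top","wrist"): print(c,find("dish1",c))
print(find("lid_bar","scene"))
i=viewer.camera_info("wrist"); im=viewer.read_camera("wrist"); m=hsvmask(im,(100,110,50),(125,255,255)); n,l,s,ce=cv2.connectedComponentsWithStats(m)
for k in range(1,n):
    if s[k,4]>60: print("wr",s[k],fish_z(ce[k],11,i).round(1))
E
```

```text
t 25.5 tcp [687.1 105.4 298.6] F [ 2.9 -0.9 -0.7] g 0.249
t 28.1 tcp [ 406.2 -263.8  220.5] F [ 0.6  0.6 -0.2] g 0.252
top [(0.65, [318.9, -138.3, 3.0]), (0.57, [311.5, -243.7, 1.2]), (0.45, [389.8, -215.6, -2.8]), (0.43, [401.3, -135.0, 6.1])]
wrist [(0.92, [415.7, -318.4, 0.6]), (0.85, [396.3, -131.3, -2.8]), (0.78, [393.6, -210.6, -1.8]), (0.78, [307.4, -249.2, -1.2]), (0.74, [320.3, -139.2, 2.3])]
[(0.61, [699.2, 109.0, 309.2])]
wr [ 480    0   32   72 1796] [804.4 -14.6  11. ]
wr [230 118  31  31 748] [ 393.1 -212.4   11. ]
wr [248 194  30  29 658] [ 415.8 -312.8   11. ]
```

View pics/h1.png

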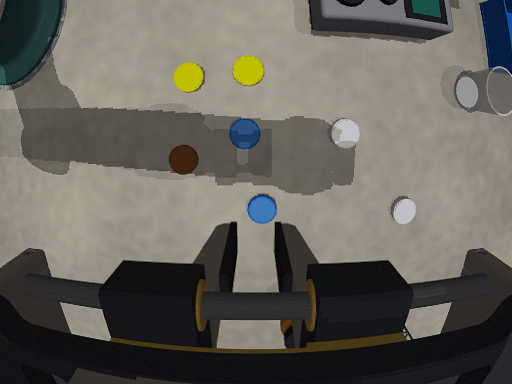

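View pics/h2.png

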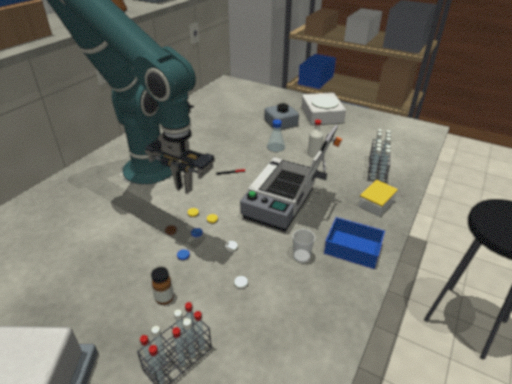

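Candidates in the wrist view: blue (244,133) and (262,208); yellow (188,77) and (248,70), brown (183,159), white (345,133) and (404,210) stay. Taking the blue one at (262,208) first.

```bash
cat >> h.py <<'E'
JY=np.pi/2+YAW
def pick(c):
    grip(0.62,25)
    robot.movep([*c,90],down(JY)); robot.servo_line([*c,3],feed=90); grip(0,25); s=st()
    p=np.array(s["tcp_pos"])
    robot.servo_line([p[0],p[1],140],feed=150); return st()
E
python3 - <<'E'
from h import *
s=pick([415.3,-313.5]); snap("wrist","i1")
E
```

```text
t 31.9 tcp [ 415.4 -313.8    3.3] F [-0.5 -0.6  2.7] g 0.425
t 33.0 tcp [ 414.8 -313.6  139.1] F [-0.1  0.3 -0.8] g 0.425
```

View pics/i1.png

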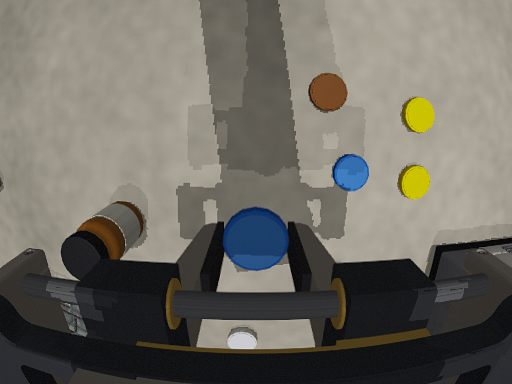

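```bash
cat >> h.py <<'E'
def place(y,hx=92):
    t=inc(hx,y,0)[:2]
    p=np.array(robot.observe()["tcp_pos"]); robot.servo_line([p[0],p[1],190],feed=200)
    robot.servo_line([*t,190],feed=250); s=st()
    if s["grip_width"]<0.38: print("LOST"); return
    robot.servo_line([*t,64],feed=90); s=st()
    if s["grip_width"]<0.38: print("LOST"); return
    z=64
    while z>57.5:
        z-=1; robot.servo_line([*t,z],feed=20); s=robot.observe()
        if s["contact_force"][2]>3: break
    st(); grip(0.58); robot.hold(.2); st()
    robot.servo_line([*t,190],feed=150)
E
python3 - <<'E'
from h import *
place(-45); snap("wrist","j1"); print(find("dish1","wrist"))
E
```

```text
t 35.1 tcp [549.6  51.8 189.7] F [-0.  -0.2  0.7] g 0.425
t 36.7 tcp [550.2  52.8  64.5] F [-0.1  0.4 -0.2] g 0.421
t 38.2 tcp [550.   52.9  58.4] F [-0.8 -0.6  3.9] g 0.426
t 38.8 tcp [549.8  52.8  57.9] F [-0.5 -0.5  0.5] g 0.58
[(0.85, [308.9, -247.9, 1.1]), (0.65, [393.9, -211.5, -1.8]), (0.65, [552.6, 52.2, 57.5]), (0.61, [397.3, -127.9, -3.0])]
```

View pics/j1.png

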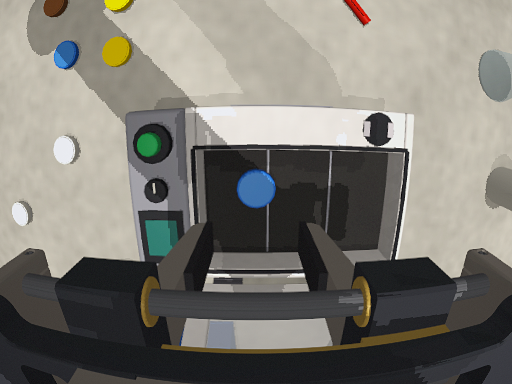

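First dish lies flat at wrist px (256,189) inside the chamber. Next the second.

```bash
python3 - <<'E'
from h import *
robot.servo_line([470,-120,190],feed=300)
robot.movep([393,-230,150],down(JY))
i=viewer.camera_info("wrist"); im=viewer.read_camera("wrist"); m=hsvmask(im,(100,110,50),(125,255,255)); n,l,s,ce=cv2.connectedComponentsWithStats(m)
for k in range(1,n):
    if s[k,4]>60: print("wr",s[k],ce[k],fish_z(ce[k],11,i).round(1))
cv2.imwrite("pics/k1.png",im[:,:,::-1]); print(find("dish1","wrist"))
E
```

```text
wr [ 252  165   36   37 1048] [269.52290076 183.19751908] [ 392.2 -212.6   11. ]
[(0.91, [393.9, -212.0, -1.0]), (0.8, [317.7, -141.4, -0.9]), (0.67, [401.3, -133.6, -4.6]), (0.67, [309.1, -247.9, 0.1])]
```

View pics/k1.png

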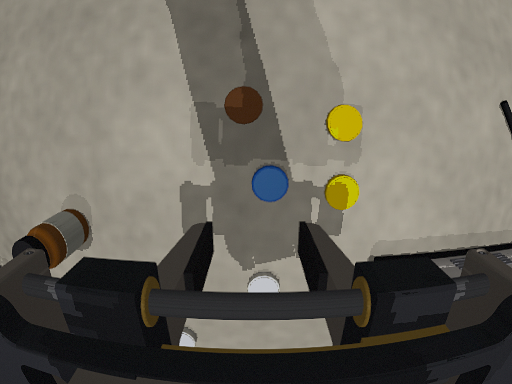

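```bash
python3 - <<'E'
from h import *
s=pick([392.8,-212.5])
if s["grip_width"]>0.38: place(42)
snap("wrist","l1"); snap("top","l2"); print(find("dish1","wrist"))
E
```

```text
t 43.6 tcp [ 393.  -212.7    3.3] F [ 0.3 -1.4  3.3] g 0.424
t 44.6 tcp [ 392.4 -212.6  139.3] F [-0.1 -0.2  0. ] g 0.426
t 46.7 tcp [544.1 138.7 189.7] F [-0.2  0.1  0.1] g 0.422
t 48.3 tcp [544.7 139.7  64.6] F [-0.  -0.3  0.3] g 0.425
t 49.8 tcp [544.5 139.7  58.3] F [-0.3 -0.8  3.7] g 0.424
t 50.4 tcp [544.3 139.6  57.9] F [ 0.   0.1 -0.2] g 0.579
[(0.86, [585.8, 60.5, 55.4]), (0.83, [321.1, -136.7, 0.9]), (0.75, [540.7, 141.0, 54.2]), (0.69, [398.7, -133.6, -4.5]), (0.55, [310.5, -248.0, -2.8])]
```

View pics/l1.png

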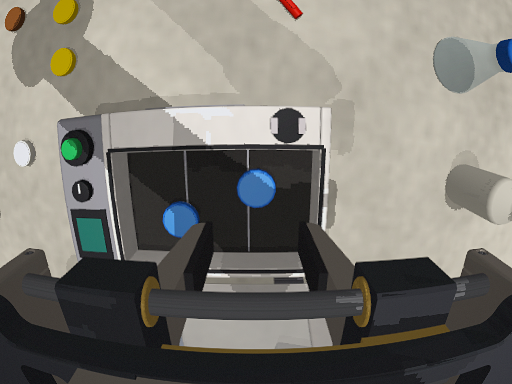

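View pics/l2.png

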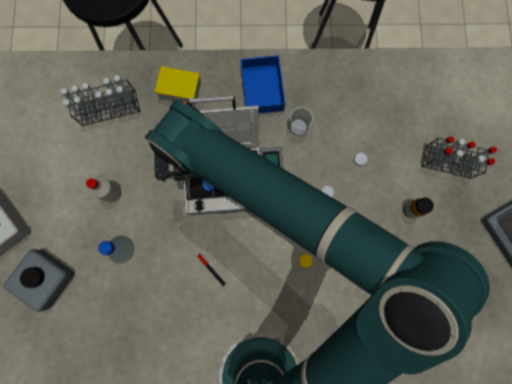

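The first dish has been nudged (disturbance) to about platform (+22,-40): still flat and inside, clear of the second at about (-17,42). Both are on the platform. Confirming, then closing the lid.

```bash
python3 - <<'E'
from h import *
p=np.array(robot.observe()["tcp_pos"])
robot.servo_line([p[0]-60,p[1]-40,300],feed=250)
snap("wrist","m1",(80,60,400,300),2); snap("scene","m2",(200,110,360,240),4)
print(find("dish1","wrist"),find("dish1","scene"),find("lid_bar","scene"))
E
```

```text
[(0.95, [544.6, 142.9, 54.6]), (0.72, [311.1, -244.0, 0.7]), (0.64, [317.5, -138.2, 1.9]), (0.58, [398.3, -130.9, -3.6])] [(0.65, [546.9, 139.7, 55.6]), (0.51, [585.7, 58.7, 53.9]), (0.47, [312.9, -246.8, -0.1]), (0.45, [398.2, -132.3, -6.0]), (0.43, [320.3, -138.1, 0.8])] [(0.95, [701.8, 110.1, 309.8])]
```

View pics/m1.png

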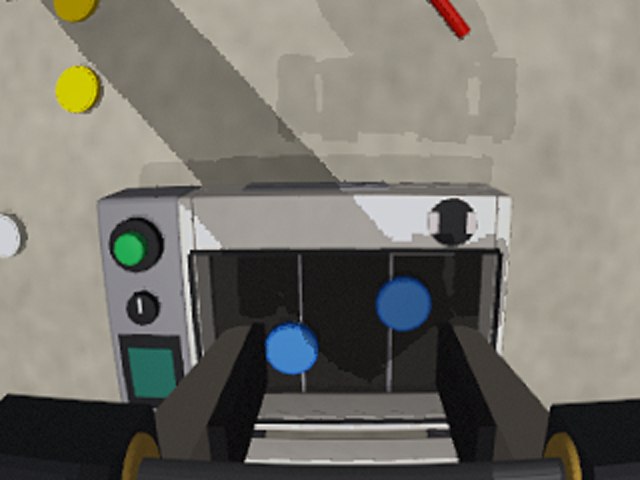

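View pics/m2.png

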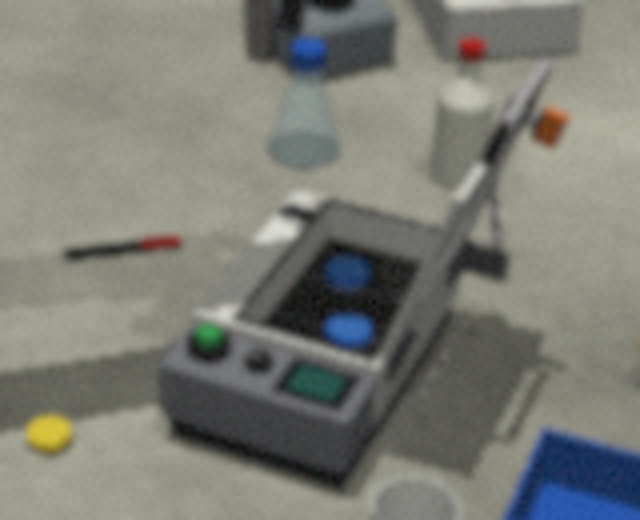

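```bash
python3 - <<'E'
from h import *
grip(0.3,25)
robot.servo_line([500,80,365],feed=250)
b=inc(-61,0,0)[:2]; print(b)
robot.movep([*b,365],down(YAW)); st()
robot.servo_line([*b,297],feed=80); st()
grip(0,25); s=st()
assert s["grip_width"]>0.06
off=-12.5
for th in np.r_[1.8,np.arange(1.7,0.95,-0.1)]:
    q=inc(217*np.cos(th),0,100+217*np.sin(th)+off); robot.servo_line(q,feed=90); s=st()
    if np.linalg.norm(s["contact_force"])>25 or s["grip_width"]<.06: print("stop",th); break
snap("scene","n1",(200,60,380,240),3)
E
```

```text
[699.67898553 107.34045836]
t 54.7 tcp [699.1 107.5 364.3] F [-0.  -0.3 -0.1] g 0.302
t 55.7 tcp [700.  107.6 297.7] F [-0.1  0.3 -0.4] g 0.298
t 56.1 tcp [698.2 107.4 297.5] F [-4.8 -1.5  2.3] g 0.097
t 56.4 tcp [688.9 106.7 299.9] F [2.9 0.8 2.2] g 0.099
t 56.8 tcp [667.7 105.4 303.8] F [4.2 1.1 6.1] g 0.097
t 57.2 tcp [646.  104.1 305.2] F [2.9 1.2 8. ] g 0.101
t 57.6 tcp [624.1 102.7 304.3] F [2.3 0.3 6.6] g 0.101
t 58.0 tcp [602.3 101.2 301.2] F [1.  0.3 3.7] g 0.097
t 58.4 tcp [581.   99.8 296.1] F [2.4 0.5 1.3] g 0.097
t 58.8 tcp [560.5  98.5 289.4] F [ 1.1  1.3 -1.9] g 0.099
t 59.1 tcp [540.8  97.3 280.8] F [ 2.1  1.8 -2.5] g 0.099
t 59.5 tcp [521.9  96.1 270.2] F [ 1.2  0.4 -2. ] g 0.098
```

View pics/n1.png

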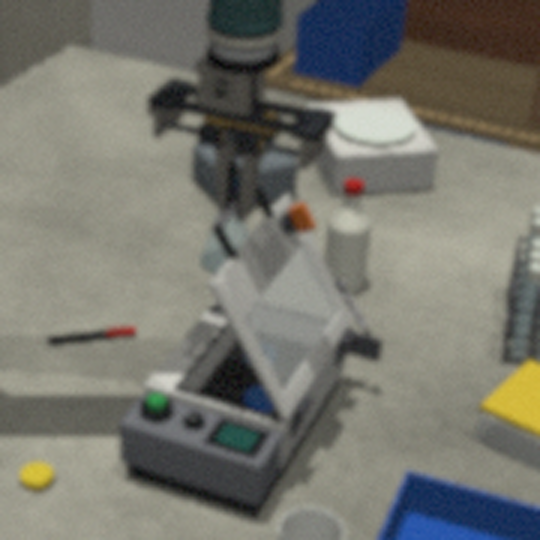

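```bash
python3 - <<'E'
from h import *
off=-12.5
for th in np.r_[np.arange(0.9,0.05,-0.1),0.05,0.02]:
    q=inc(217*np.cos(th),0,100+217*np.sin(th)+off); robot.servo_line(q,feed=90 if th>.25 else 40); s=st()
    if np.linalg.norm(s["contact_force"])>30 or s["grip_width"]<.06: print("stop",th); break
grip(0.28); p=np.array(st()["tcp_pos"])
robot.servo_line([p[0],p[1],190],feed=120)
grip(0.45,35)
robot.movep([477,164,200],down(JY)); st()
snap("wrist","o1"); print(find("stud_wing","wrist"),find("lid_bar","wrist"))
E
```

```text
t 60.0 tcp [504.3  95.  257.6] F [ 1.4  1.4 -1.7] g 0.097
t 60.4 tcp [488.1  94.  243.3] F [ 0.3 -0.6 -0.7] g 0.102
t 60.8 tcp [473.1  93.1 227.3] F [ 0.1 -0.6 -1.6] g 0.097
t 61.1 tcp [460.   92.3 210.1] F [-0.2  0.7 -0.5] g 0.095
t 61.5 tcp [448.8  91.5 191.6] F [-0.4  0.  -1.2] g 0.097
t 61.9 tcp [439.3  90.9 172.1] F [-1.2  0.8 -2. ] g 0.098
t 62.3 tcp [431.9  90.5 151.7] F [-1.5  0.6 -3.1] g 0.096
t 63.0 tcp [426.5  90.1 130.5] F [-2.8  0.5 -1.9] g 0.097
t 63.7 tcp [423.2  89.9 109.1] F [-2.8 -0.4 -1.7] g 0.097
t 64.1 tcp [422.4  89.8  98.3] F [-3.8  0.4 -2.2] g 0.096
t 64.5 tcp [422.1  89.8  91.8] F [-4.4 -0.5 -2.5] g 0.099
t 64.9 tcp [422.9  89.8  92.2] F [-0.3 -0.1  1.1] g 0.282
t 67.4 tcp [476.8 163.7 199.8] F [ 0.2 -0.2 -0.2] g 0.451
[(0.96, [478.6, 164.5, 133.8])] [(0.56, [419.3, 89.5, 96.5])]
```

View pics/o1.png

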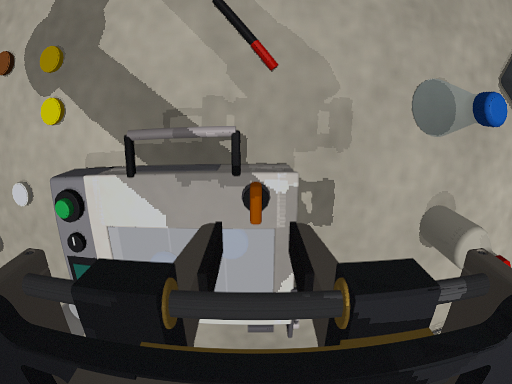

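Lid is shut with the wing at (256,203) along x. Now push in and turn clockwise.

```bash
python3 - <<'E'
from h import *
c=np.array([477.0,164.0])
robot.servo_line([*c,117.5],feed=60); st()
grip(0,40); st()
for z in (115,113,111,110): robot.servo_line([*c,z],feed=20); s=st()
for k in range(1,7):
    robot.servo_line([*c,110],feed=30,rotation=down(JY-k*np.pi/12)); s=st(); print(np.round(s["wrist_torque"],2))
snap("wrist","p1")
E
```

```text
t 69.1 tcp [477.2 164.1 117.8] F [ 0.2 -0.  -0.3] g 0.452
t 69.6 tcp [477.  163.9 117.5] F [ 0.  -0.6  0.9] g 0.104
t 69.9 tcp [477.1 164.  115.1] F [-1.4 -0.7  3.7] g 0.102
t 70.2 tcp [477.1 163.9 113.2] F [-1.3 -2.2  6.3] g 0.107
t 70.4 tcp [477.1 164.  111.4] F [-1.7 -2.2  8.2] g 0.105
t 70.7 tcp [477.2 164.  110.8] F [-1.9 -2.9 11.9] g 0.107
t 71.1 tcp [477.1 164.1 110.8] F [-2.8 -2.   9.9] g 0.103
[-0.53  0.53 -0.02]
t 71.5 tcp [477.2 164.1 110.8] F [-3.1 -1.8 10.4] g 0.108
[-0.49  0.48 -0.06]
t 71.9 tcp [477.2 164.2 110.8] F [-2.7 -2.2 11.2] g 0.103
[-0.43  0.45 -0.04]
t 72.3 tcp [477.3 164.2 110.8] F [-2.6 -2.2 10. ] g 0.106
[-0.39  0.47 -0.02]
t 72.7 tcp [477.3 164.3 110.8] F [-1.5 -1.1  9.2] g 0.107
[-0.41  0.41 -0.07]
t 73.1 tcp [477.4 164.2 110.9] F [-2.1 -2.1 10. ] g 0.108
[-0.43  0.39  0.03]
```

View pics/p1.png

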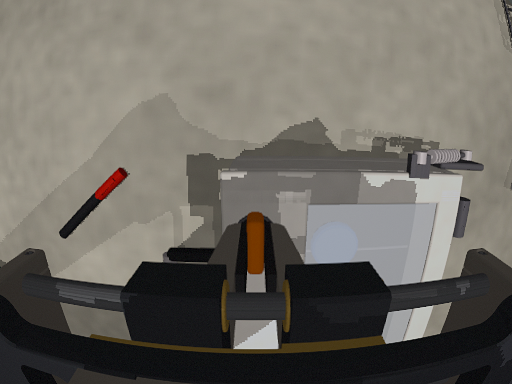

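```bash
python3 - <<'E'
from h import *
c=np.array([477.3,164.2])
robot.servo_line([*c,110],feed=30,rotation=down(YAW-0.05)); s=st(); print(np.round(s["wrist_torque"],2))
for z in (112.5,114.5): robot.servo_line([*c,z],feed=20,rotation=down(YAW)); st()
grip(0.45); st()
robot.servo_line([*c,200],feed=100)
i=viewer.camera_info("wrist"); im=viewer.read_camera("wrist"); cv2.imwrite("pics/q1.png",im[100:320,130:400,::-1].repeat(2,0).repeat(2,1))
m=hsvmask(im,(5,150,60),(20,255,255)); n,l,s,ce=cv2.connectedComponentsWithStats(m)
for k in range(1,n):
    if s[k,4]>200: 
        ys,xs=np.where(l==k); b=cv2.boxPoints(cv2.minAreaRect(np.c_[xs,ys].astype(np.float32))); print([fish_z(p,134,i).round(1).tolist() for p in b])
print(find("stud_wing","wrist"))
E
```

```text
t 73.4 tcp [477.4 164.3 110.8] F [-2.4 -2.9 10.3] g 0.107
[-0.55  0.61  0.55]
t 73.7 tcp [477.4 164.2 112.9] F [-1.6 -1.6  5.1] g 0.103
t 73.9 tcp [477.4 164.2 114.7] F [-1.4 -0.4  4.7] g 0.106
t 74.6 tcp [477.2 164.2 114.4] F [-0.  -0.3 -0.6] g 0.453
[[471.9, 185.2, 134.0], [480.8, 185.8, 134.0], [483.3, 150.6, 134.0], [474.0, 150.0, 134.0]]
[[386.9, 22.2, 134.0], [394.6, 87.1, 134.0], [409.3, 88.4, 134.0], [403.3, 24.5, 134.0]]
[[555.4, 97.8, 134.0], [570.1, 98.4, 134.0], [586.1, 35.1, 134.0], [569.5, 35.2, 134.0]]
[(0.86, [476.1, 160.7, 130.0])]
```

View pics/q1.png

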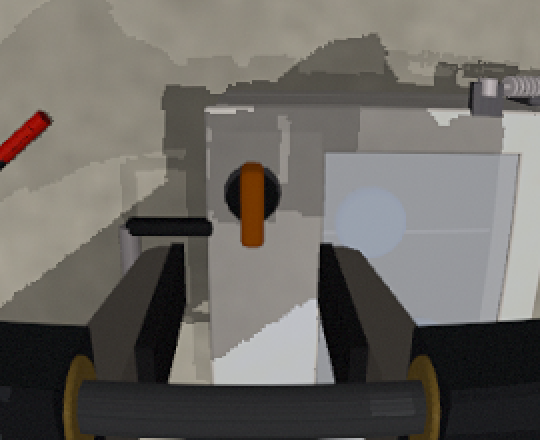

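Locked: the wing (crop (252,205)) is back along y with the same footprint as at the start, and it met the end stop at 0.55 N m. Now the start button.

```bash
python3 - <<'E'
from h import *
grip(0,20)
robot.movep([506,-47,190],down(JY)); st()
i=viewer.camera_info("wrist"); im=viewer.read_camera("wrist"); cv2.imwrite("pics/r1.png",im[100:320,130:400,::-1].repeat(2,0).repeat(2,1))
m=hsvmask(im,(45,120,50),(75,255,255)); n,l,s,ce=cv2.connectedComponentsWithStats(m)
for k in range(1,n):
    if s[k,4]>40: print(s[k],ce[k],fish_z(ce[k],103,i).round(1))
print(find("start_top","wrist"))
E
```

```text
t 78.0 tcp [506.  -46.5 190.1] F [-0.8 -0.2 -0. ] g 0.001
[243 185  24  25 465] [254.47096774 196.74623656] [505.3 -46.5 103. ]
[(0.81, [507.1, -46.9, 109.0])]
```

View pics/r1.png

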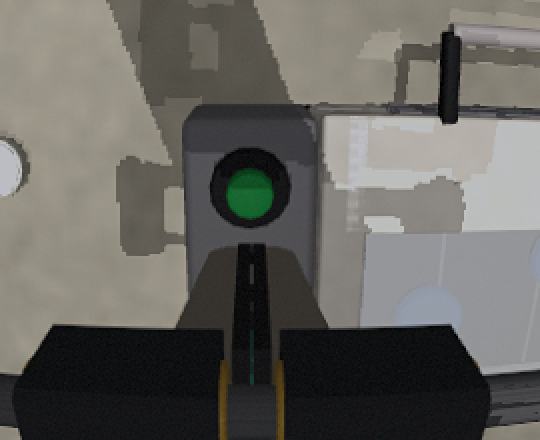

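```bash
python3 - <<'E'
from h import *
c=[506,-46.6]
robot.servo_line([*c,110],feed=80); st()
z=106
while z>94:
    z-=1; robot.servo_line([*c,z],feed=20); s=st()
    if s["contact_force"][2]>14: break
robot.hold(.3); s=st(); snap("wrist","s1",(130,100,400,320),2)
robot.servo_line([*c,200],feed=100); st()
E
```

```text
t 79.2 tcp [506.4 -46.6 110.4] F [ 0.3 -0.2  0.7] g 0.002
t 79.6 tcp [506.6 -46.7 105.3] F [0.6 0.2 2.8] g 0.002
t 79.9 tcp [506.6 -46.7 104.3] F [ 1.7 -0.8  2.2] g 0.008
t 80.1 tcp [506.6 -46.7 103.2] F [ 2.9 -0.7  2.7] g 0.002
t 80.4 tcp [506.4 -46.6 102.2] F [ 2.7 -1.   3.7] g 0.006
t 80.6 tcp [506.4 -46.6 101.4] F [ 2.7 -1.   7.2] g 0.006
t 80.9 tcp [506.5 -46.6 101.2] F [ 0.1 -2.2 15.3] g 0.007
t 81.2 tcp [506.5 -46.6 101.2] F [-0.  -1.5 16.1] g 0.001
t 82.4 tcp [505.5 -46.7 199.4] F [0.5 0.  0. ] g 0.005
```

View pics/s1.png

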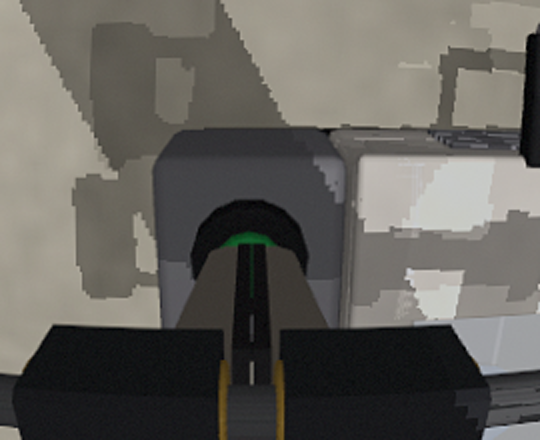

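```bash
python3 - <<'E'
from h import *
c=[506,-46.6]
robot.servo_line([*c,111],feed=100)
z=111
F=lambda: np.mean([ (robot.hold(.02), robot.observe()["contact_force"])[1] for _ in range(6)],0).round(2)
b=F(); print(b)
while z>97.5:
    z-=0.5; robot.servo_line([*c,z],feed=15); f=F()-b; s=robot.observe(); print(z,s["tcp_pos"][2].round(2),f)
    if f[2]>20: break
im=viewer.read_camera("scene"); cv2.imwrite("pics/t1.png",cv2.resize(im[150:230,220:320,::-1],None,fx=6,fy=6,interpolation=cv2.INTER_CUBIC))
robot.servo_line([*c,160],feed=100)
E
```

```text
[-0.11  0.07  0.19]
110.5 110.62 [-0.01 -0.05 -0.54]
110.0 109.97 [ 0.6  -0.08 -0.19]
109.5 109.5 [ 0.28  0.21 -0.27]
109.0 109.01 [ 0.56 -0.35 -0.66]
108.5 108.48 [ 0.12 -0.18 -0.14]
108.0 108.01 [ 0.02  0.12 -0.36]
107.5 107.5 [ 0.07 -0.01 -0.02]
107.0 107.07 [-0.51  0.05  1.06]
106.5 106.53 [-0.24 -0.17  1.8 ]
106.0 106.02 [-0.42 -0.43  1.88]
105.5 105.51 [-0.36 -0.06  2.35]
105.0 105.03 [-0.49 -0.21  2.14]
104.5 104.51 [-0.71 -0.11  2.8 ]
104.0 104.02 [-0.68 -0.34  3.06]
103.5 103.52 [-0.3  -0.07  3.53]
103.0 103.02 [-0.66 -0.13  4.04]
102.5 102.51 [-0.53  0.12  4.21]
102.0 102.02 [-0.72 -0.08  4.1 ]
101.5 101.5 [-0.89 -0.49  4.64]
101.0 101.38 [-2.01 -0.36  8.27]
100.5 101.31 [-2.97 -0.59 12.5 ]
100.0 101.24 [-4.69 -0.66 16.97]
99.5 101.15 [-5.95 -1.17 20.87]
```

View pics/t1.png

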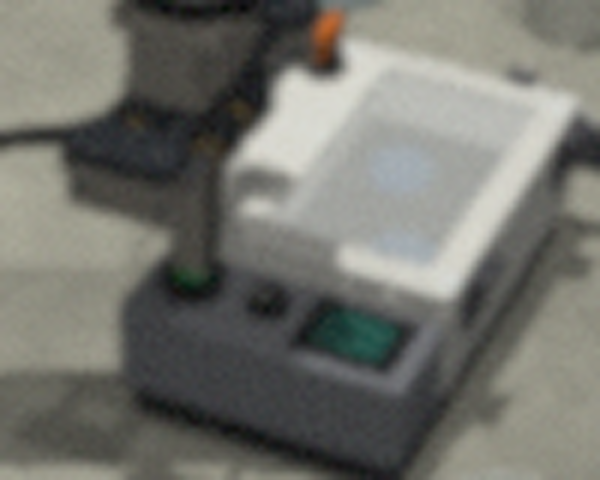

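Button onset was at 107.2 mm and the hard stop at 101.3 mm. That is 6 mm of travel, with 4.6 N just before the stop, so it is fully down. Retreat, final check, hand in.

```bash
python3 - <<'E'
from h import *
robot.servo_line([470,-100,330],feed=200)
robot.movep([330,-420,330],down(JY)); robot.hold(.5)
im=viewer.read_camera("top"); cv2.imwrite("pics/u1.png",cv2.resize(im[80:290,170:440,::-1],None,fx=2.8,fy=2.8,interpolation=cv2.INTER_CUBIC))
viewer.read_camera("scene")
for n in ("dish1","control1","lid_bar","stud_wing","start_top"): print(n,find(n,"top"),find(n,"scene"))
st()
E
```

```text
dish1 [(0.72, [531.0, 439.2, -0.2]), (0.66, [320.7, -136.4, 0.8]), (0.56, [311.6, -244.9, 0.1]), (0.45, [401.9, -137.1, 4.5])] [(0.65, [310.8, -246.9, -1.5]), (0.46, [395.0, -129.1, -2.6]), (0.45, [318.8, -139.6, 2.3]), (0.31, [363.2, 410.8, 0.7])]
control1 [(0.63, [519.7, -212.5, -2.0]), (0.51, [624.3, -321.9, -0.2])] [(0.62, [624.2, -313.7, -0.0]), (0.61, [522.6, -209.4, 1.7])]
lid_bar [(0.71, [423.1, 89.9, 105.9])] [(0.61, [424.9, 89.1, 99.7])]
stud_wing [(0.4, [478.5, 164.3, 141.0])] [(0.6, [479.2, 163.0, 133.0])]
start_top [(0.44, [500.9, -49.8, 107.2])] [(0.36, [504.4, -44.4, 108.0])]
t 95.9 tcp [ 330. -420.  330.] F [-0.4 -0.  -0.2] g 0.003
```

View pics/u1.png

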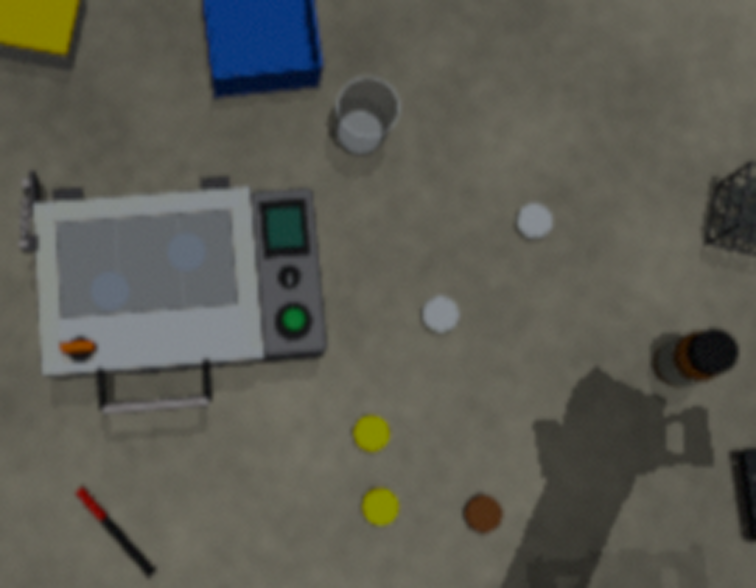

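The final picture shows the lid shut, with both dishes visible through the window at (110,290) and (187,250). The stud is crosswise at (78,347), the controls are unmoved and no blue dish remains on the bench.

```bash
python3 - <<'E'
from h import *
robot.job_done(); st()
E
```

```text
the job is handed in; nothing more can be done
the job is handed in; nothing more can be done
```

The job is done and handed in at about 96 s of the 210 s allowed; no verdict was reported. I unlocked the stud, opened the lid to its stop and put both blue dishes flat on the platform. I then shut the lid, locked the stud (it met its end stop at 0.55 N m and rose back into its notch) and pressed the start button.

- **Dishes:** only two of the four blue dishes were present. The first was knocked about 35 mm across the platform after I placed it. It stayed flat and inside, clear of the other, so I left it.
- **Last picture:** the lid is shut with both dishes visible through its window, and the stud wing lies crosswise. The white controls, measured against the start, are within about 5 mm.
- **Stud:** on the unlocking turn the fingers slipped a little on the wing, but it turned fully.
- **Button:** the fingers met the button top at about 107 mm rather than the stated 103 mm. It still travelled 6 mm to a hard stop, with 4.6 N just before it. I pressed it twice, the second time to measure that travel.

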